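# Open the compression frame by one turn of the hand wheel

### The arm

A 6-joint arm with a two-finger parallel gripper is mounted at the origin on the work surface. World frame = base frame: x ahead of the robot, y to its left, z up, the work surface at z = 0. Lengths are in mm, angles in rad, forces in N, time in s.
With the tool pointing down it reaches from about 350 to 925 mm from the base axis. Payload 6.4 kg.
Tool frame: the origin (TCP) lies at the very end of the fingers, on their centre line; the grasp point (between the pads) lies 19 mm behind it; z points along the fingers, y is the line along which they close (so a half turn about z gives the same grasp; the last joint's range is limited). The gripper opens to 85 mm and grips with 20 to 120 N. Pads are 22 mm wide; open, the fingers measure 114 mm over their backs; the gripper's body (76 mm by 85 mm) begins 54 mm behind the grasp point. The pads swing forward as they close: fully open they stand 13 mm farther back than shut.
Start: joints at [-1.315, 0.245, 1.558, -0, 1.339, -0.174], TCP at [270.854, -590.891, 231.29] pointing down, gripper open.
Joint ranges: [-3.13, 3.13], [-1.02, 2.26], [0.13, 2.54], [-0.95, 4.09], [0.21, 2.88], [-2.74, 2.74]. Speed limits (rad/s): [2.57, 2.57, 3.14, 3.14, 3.14, 3.14].

### API

Orientations are given as a 3x3 rotation matrix whose columns are the frame's x, y, z axes.
In Python, from bench import robot, eyes gives the robot as it stands.
- The arm moves only by the tool apply_moves, never from a script. Its argument "series" is a list that holds one entry, the list of rows, each a list of 4 numbers: the shift along the tool's x, y, z in mm, then the turn about the tool's z in units of 5 degrees (1.0 is 5 degrees). A call has 1 to 10 rows; each row is the pose to reach, as a shift and turn from the pose commanded when the call began, along the tool's axes at that moment; what a row does not reach only later rows make up. A row lasts 1/8 s, in which the tool goes at most 62.5 mm and 10.7 degrees, less where a joint would pass 70% of its speed; a pose out of reach is approached as far as the arm can. A call with a gripper value outside its range is refused whole. "gripper" is the opening, from -1 (shut) to 1 (fully open), set as the call begins (left out, the last holds). The fingers move at their own pace and stop on an object; "newtons" is the grip in N (left out, the last holds). Time passes only in rows, so rows that repeat a pose let the fingers close. It gives the time, the measured TCP pose, the force, the opening and the grip force at its end, in the units of the state.
- robot.sense(): the state, without advancing time (a new reading comes with each control period).
- eyes.read_camera(name): name is "side" or "top"; returns a dict with "pixels" (420x560x3 uint8, red, green, blue), "z_map" (420x560 float32, mm along the optical axis (not along the pixel's ray), 0 where there is no reading), "K" (3x3 intrinsics, pixels), "rvec" (rotation vector, rad) and "tvec" (3), from world to camera coordinates, as OpenCV has them. Camera axes: x right, y down, z forward; pixel columns grow to the right and rows downward; lengths in mm; the calibration is good to about 2 mm. A picture is of the moment at which its call begins.
- robot.job_done(): hands the job in; it is judged then, once.
The state is a dict: "time_s": time; "joint_positions": joint angles; "dq": joint speeds; "tau": joint torques, N m; "tool_pos": TCP position; "tool_rot": TCP orientation; "ft_force": force on the tool from outside, world axes, zero at the start; "moment": the same for the moment, N m; "width": opening from 0.0 (shut) to 1.0 (fully open); "grip_force": force on a finger pad.
Only numpy, scipy, OpenCV 4.12 (cv2) and the standard library are available. Lean on these libraries where they do the work, as an engineer would, in place of code of your own. Each camera call takes 0.05 s, during which the arm holds its last target. There are 200 camera calls.

### The job

The next compression specimen is one screw pitch taller, so open the gap of the small two-column test frame: with the fingertips, push the hand wheel on top round clockwise (seen from above) by its upright handle through exactly one full turn, so that the handle comes back to where it started, and do not run on past it. Only push the handle, do not take it between the fingers, then draw back clear; leave the specimens, the spanner and the oil bottle where they are.

Things in the scene. Friction and masses are not known exactly. Their poses are not given: they have to be found in the camera images.
- wheel (a joint): turn of the hand wheel in rad, growing clockwise seen from above; it starts anywhere between 0.2 and 6.0 and one full turn adds 6.28. At about 0 the crosshead sits on its stop collars and the wheel turns no further back; forwards it turns freely to 19. Plain bearing friction: about 3 to 5 N of sideways push at the handle moves it, and it stays where it is left.
- hub (a point): top of the hub nut of the hand wheel, on the wheel's upright axis, 271 mm above the bench. The wheel is level, of bare aluminium with three round spokes; its round rim (155 mm outside diameter, 15 mm thick) has its top 260 mm above the bench. Hub nut 18 mm in diameter. The frame stands fixed on the bench; its top crosshead, 262 mm long, lies below the wheel and nothing on the frame stands higher than the wheel and its handle.
- grip: the handle: an upright black round grip, 25 mm in diameter and 60 mm tall, standing on the rim at the end of one spoke, 70 mm from the wheel's axis; it revolves freely on its own pin. The origin is on its axis half-way up, 292 mm above the bench, so it reaches from 262 to 322 mm. It circles the hub as the wheel turns.
- platen (a point): centre of the underside of the upper platen (70 mm diameter, dark steel) below the moving blue crosshead; each clockwise turn of the wheel raises it 6 mm
- specimen_a_center (a point): centre of a loose brass compression specimen, 20 mm in diameter and 40 mm tall, standing on the deck of the frame's base; to be left alone
- specimen_b_center (a point): centre of the taller loose brass specimen, 20 mm in diameter and 46 mm tall, standing on the deck of the frame's base; to be left alone
- spanner: loose steel spanner, 190 mm long, lying on the bench beside the frame; origin at the middle of its length on its underside; to be left alone
- oil: loose white plastic oil bottle, 56 mm in diameter and 130 mm tall, standing on the bench beside the frame; origin at the centre of its foot; to be left alone

How it is judged (in metres and radians):
On the way, in this order (a step that is already met when the one before it is completed fails the run):
1. the wheel is pushed by its handle through the first half of the turn (distance of platen from where it was at the start of the episode between 0.0008 and 0.003 m and contact force between the fingers and grip above 0.3 N), for 0.05 s.
2. the wheel is pushed by its handle through the second half of the turn (distance of platen from where it was at the start of the episode between 0.0035 and 0.0063 m and contact force between the fingers and grip above 0.3 N), for 0.05 s.
At the end, for the whole second after the job is handed in: The wheel is at rest one full turn clockwise from its start: the handle is within 22 mm (about 18 degrees) of where it started and the platen is 6 mm (5.4 to 6.6) higher. The specimens, spanner and bottle stand within 12 to 15 mm of their starts, and the robot is clear of everything (distance of grip from where it was at the start of the episode below 0.022 m and distance of platen from where it was at the start of the episode between 0.0054 and 0.0066 m and value of joint wheel above 6.1 rad and velocity of joint wheel between -0.05 and 0.05 rad/s and distance of each of specimen_a_center, specimen_b_center from where it was at the start of the episode below 0.012 m and distance of each of spanner, oil from where it was at the start of the episode below 0.015 m); the robot touches nothing.
It fails at once if the wheel was run on more than a tenth of a turn past one turn (distance of platen from where it was at the start of the episode above 0.0067 m).
It fails at once if the handle was taken between the fingers (horizontal distance between the grasp point and grip below 0.008 m and z of the grasp point in the frame of grip below 0.026 m and contact force between the fingers and grip above 1 N).
It fails at once if a specimen, the spanner or the bottle was moved, tipped or lifted (distance of any of specimen_a_center, specimen_b_center from where it was at the start of the episode above 0.012 m or distance of any of spanner, oil from where it was at the start of the episode above 0.015 m).
It also fails if it takes over 58 s, if anything falls off the work surface, if the arm or the gripper's body presses on something with over 40 N, if the wrist force passes 120 N, or if a joint passes its speed limit or range.

## Working session

There is one attempt and no reset: what is moved stays moved. The work goes in short steps, Python scripts to look and compute and a tool call to move; the robot and the scene stay as the last step left them, time stands still between calls to the robot, and variables do not carry over. Pictures are saved under pics/ and viewed, at most 10 in all, crops included, and the job is handed in when it is done.

Besides the shell and the picture viewer there is one more tool, called by a JSON object that holds its "method" and its "body". apply_moves: Moves the arm, as the interface text tells. Its arguments: {"type":"object","properties":{"series":{"type":"array","items":{"type":"array","items":{"type":"array","items":{"type":"number"}}}},"gripper":{"type":"number"},"newtons":{"type":"number"}},"required":["series"]}

```bash
mkdir -p pics; ls; python3 - <<'E'
from bench import robot, eyes
import cv2,numpy as np
s=robot.sense();print(s['time_s'],s['tool_pos'],np.round(s['tool_rot'],3),s['width'],s['ft_force'])
for n in("top","side"):
    c=eyes.read_camera(n);cv2.imwrite(f"pics/{n}0.png",c["pixels"][:,:,::-1]);np.savez(f"{n}0.npz",**c)
    print(n,c["K"],c["rvec"],c["tvec"])
E
```

```text
pics
0.0 [ 270.7299634  -590.30946446  230.16451753] [[ 0.909  0.417 -0.001]
 [ 0.417 -0.909  0.002]
 [ 0.    -0.002 -1.   ]] 1.000975622961679 [ 0.24784194 -0.24649243  0.5870641 ]
top [[400.98301201   0.         280.14608055]
 [  0.         400.98301201 212.80357265]
 [  0.           0.           1.        ]] [ 1.97575507 -2.2553742   0.22332283] [ 113.65394006  563.65872068 1192.99575275]
side [[525.92956297   0.         275.26749773]
 [  0.         525.92956297 205.31464942]
 [  0.           0.           1.        ]] [ 0.24809158 -2.78613208  1.30577532] [ 557.62529156  193.69327002 1194.82427772]
```

View pics/top0.png

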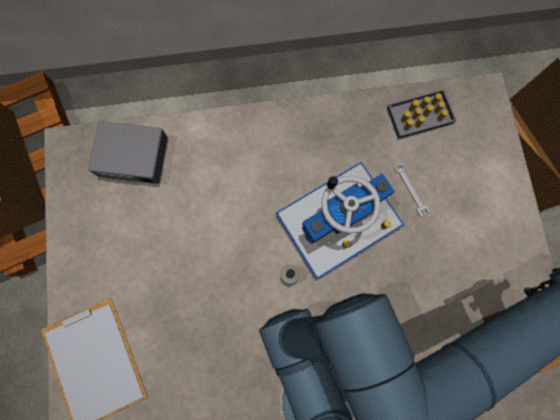

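View pics/side0.png

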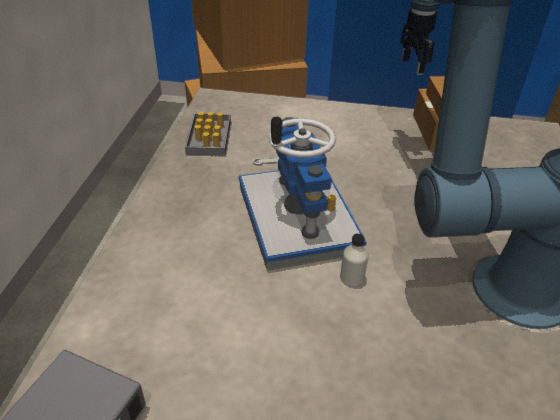

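The top view shows the hub at about (352,203) and the black handle top at about (333,182). In the side view the handle is at (277,130), with the bottle at (354,262) and the spanner behind the frame. Next I'll cast rays onto the known heights.

```bash
cat > h.py <<'E'
import numpy as np,cv2
def ray(c,u,v,z):
    R=cv2.Rodrigues(c["rvec"])[0];C=-R.T@c["tvec"].ravel()
    d=R.T@np.linalg.inv(c["K"])@np.array([u,v,1.]);return C+d*(z-C[2])/d[2]
def proj(c,p):
    return cv2.projectPoints(np.array([p],float),c["rvec"],c["tvec"],c["K"],None)[0].ravel()
def blob(c,box,thr=45):
    x0,y0,x1,y1=box;g=c["pixels"][y0:y1,x0:x1].max(2)
    n,l,s,ce=cv2.connectedComponentsWithStats((g<thr).astype(np.uint8))
    return [(s[i].tolist(),(ce[i]+[x0,y0]).round(1).tolist()) for i in range(1,n) if s[i,4]>15]
E
python3 - <<'E'
from h import *
t=dict(np.load("top0.npz"));s=dict(np.load("side0.npz"))
print(blob(t,(322,170,346,196)),blob(s,(262,105,292,155)))
# rim: bright ring ellipse centre
y0,x0=168,315;g=t["pixels"][y0:240,x0:390].astype(int)
m=((g.min(2)>130)).astype(np.uint8)
cs=cv2.findContours(m,cv2.RETR_EXTERNAL,cv2.CHAIN_APPROX_NONE)[0];c=max(cs,key=len)
h=cv2.convexHull(c);(e,ax,an)=cv2.fitEllipse(h);e=np.array(e)+[x0,y0];print("ell",e,ax,ray(t,*e,254))
print("hub",ray(t,352,203,271),"grip",ray(t,333,182,322))
for n,uv,z in(("oil",(290,273),130),("spanA",(399,167),4),("spanB",(424,214),4)):print(n,ray(t,*uv,z))
hub=ray(t,*e,254);hub[2]=271;print(proj(s,hub))
for q in[(280,218),(363,165),(402,222),(318,275)]:print(ray(t,*q,30).round())
E
```

```text
[([6, 7, 9, 12, 80], [331.9, 182.6])] [([9, 12, 11, 27, 231], [275.8, 129.8])]
ell [352.35482788 205.67455673] (69.26675415039062, 85.88060760498047) [ 527.80656707 -147.26001671  254.        ]
hub [ 531.5743928  -143.99380281  271.        ] grip [580.13145389 -95.58488566 322.        ]
oil [382.04551177  35.31600081 130.        ]
spanA [ 686.34562173 -374.91965337    4.        ]
spanB [ 518.86858021 -425.01849302    4.        ]
[304.85798341 129.91434384]
[563.  41.  30.]
[ 701. -251.   30.]
[ 499. -341.   30.]
[369. -52.  30.]
```

{"method": "apply_moves", "body": {"series": [[[0, 0, -60, 0], [0, 0, -120, 0], [20, -15, -170, 0], [60, -48, -170, 0], [105, -84, -170, 0], [150, -120, -170, 0], [200, -160, -170, 0], [250, -200, -170, 0], [300, -240, -170, 0], [350, -280, -170, 0]]], "gripper": -1, "newtons": 20}}

```text
time_s: 1.35
tool_pos: [470.0, -194.0, 400.9]
tool_rot: [[0.909, 0.416, -0.0], [0.416, -0.909, 0.0], [-0.0, -0.0, -1.0]]
ft_force: [0.0, -0.5, -0.6]
width: -0.001
grip_force: 0.0
```

{"method": "apply_moves", "body": {"series": [[[40, -32, 0, 0], [80, -64, 0, 0], [102, -80, 0, 0], [102, -80, 0, 0], [102, -80, 0, 0], [102, -80, 0, 0]]]}}

```text
time_s: 2.1
tool_pos: [528.6, -81.7, 401.2]
tool_rot: [[0.91, 0.415, -0.0], [0.415, -0.91, -0.0], [-0.0, -0.0, -1.0]]
ft_force: [0.1, -1.2, 0.8]
width: -0.002
grip_force: 0.0
```

```bash
python3 - <<'E'
from bench import robot, eyes
from h import *
s=robot.sense();print(s['time_s'],s['tool_pos'],np.round(s['tool_rot'],4).tolist(),s['width'],s['ft_force'])
c=eyes.read_camera("side");cv2.imwrite("pics/side1.png",c["pixels"][:,:,::-1])
t=eyes.read_camera("top");cv2.imwrite("pics/top1.png",t["pixels"][:,:,::-1])
R=cv2.Rodrigues(c["rvec"])[0];print("cam",-R.T@c["tvec"].ravel(),proj(c,(580,-95.6,292)),proj(c,(531.6,-144,271)),proj(c,s['tool_pos']))
m=np.zeros((840//2,560*2,3),np.uint8)
cv2.imwrite("pics/both1.png",cv2.resize(np.hstack([c["pixels"][40:260,180:420],t["pixels"][100:320,240:480]])[:,:,::-1],None,fx=1.6,fy=1.6))
E
```

```text
2.1 [528.61966226 -81.69154442 401.19639884] [[0.9097, 0.4153, -0.0003], [0.4153, -0.9097, -0.0001], [-0.0003, -0.0, -1.0]] -0.002481161290170797 [ 0.07513794 -1.15431449  0.81272541]
cam [433.09914123 878.19443535 904.02863387] [278.69654983 131.45983187] [303.01805072 130.48720636] [303.91252156  91.36532172]
```

View pics/both1.png

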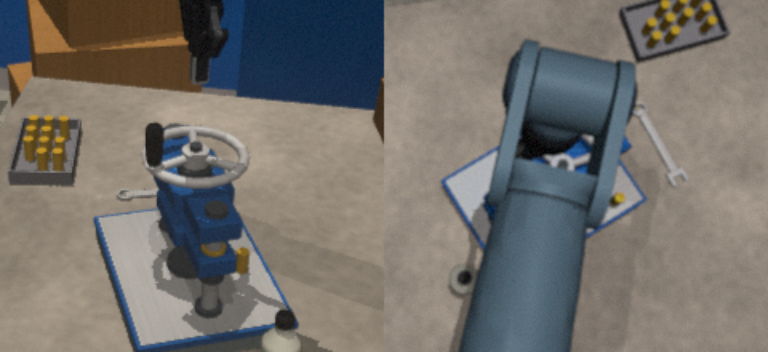

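The side view shows the wheel with its handle at full-image (276,131), and the closed fingers up at (305,90), clear of it. The top view is blocked by the arm, so I'll use the side camera from here. Next I'll go down behind the handle.

{"method": "apply_moves", "body": {"series": [[[3, -8, 0, 0], [3, -8, 30, 0], [3, -8, 60, 0], [3, -8, 90, 0], [3, -8, 116, 0], [3, -8, 116, 0], [3, -8, 116, 0]]]}}

```text
time_s: 3.08
tool_pos: [528.9, -72.3, 286.7]
tool_rot: [[0.909, 0.417, 0.002], [0.417, -0.909, -0.001], [0.001, 0.001, -1.0]]
ft_force: [0.1, -0.8, 1.2]
width: -0.001
grip_force: 0.0
```

```bash
cat > plan.py <<'E'
import sys
from bench import robot
from h import *
# rows along the circle (radius r) from commanded TCP, to phi list; args: step deg, n, [r]
HUB=np.array([531.6,-144.])
def plan(step,n,r=71):
    s=robot.sense();p=np.array(s['tool_pos']);T=np.array(s['tool_rot'])
    v=p[:2]-HUB;phi=np.degrees(np.arctan2(v[1],v[0]))
    print("t",s['time_s'],"tcp",p.round(1),"phi",phi.round(1),"r",np.hypot(*v).round(1),"f",np.round(s['ft_force'],1))
    rows=[]
    for k in range(1,n+1):
        a=np.radians(phi-step*k);d=HUB+r*np.array([np.cos(a),np.sin(a)])-p[:2]
        rows.append((T[:2,:2].T@d).round().tolist()+[0,0])
    print(rows)
if __name__=="__main__":plan(*map(float,sys.argv[1:2]),int(sys.argv[2]))
E
python3 plan.py 2.5 10
```

```text
t 3.075 tcp [528.9 -72.3 286.7] phi 92.1 r 71.8 f [ 0.1 -0.8  1.2]
[[3.0, 2.0, 0, 0], [5.0, 3.0, 0, 0], [8.0, 5.0, 0, 0], [11.0, 6.0, 0, 0], [13.0, 8.0, 0, 0], [16.0, 10.0, 0, 0], [18.0, 12.0, 0, 0], [21.0, 14.0, 0, 0], [23.0, 16.0, 0, 0], [25.0, 18.0, 0, 0]]
```

{"method": "apply_moves", "body": {"series": [[[3, 2, 0, 0], [5, 3, 0, 0], [8, 5, 0, 0], [11, 6, 0, 0], [13, 8, 0, 0], [16, 10, 0, 0], [18, 12, 0, 0], [20, 13, 0, 0], [20, 13, 0, 0]]]}}

```text
time_s: 4.2
tool_pos: [552.1, -75.7, 285.2]
tool_rot: [[0.909, 0.417, -0.0], [0.417, -0.909, 0.0], [-0.0, -0.0, -1.0]]
ft_force: [0.8, 1.1, 0.1]
width: 0.003
grip_force: 0.0
```

{"method": "apply_moves", "body": {"series": [[[1, 1, 0, 0], [2, 2, 0, 0], [2, 2, 0, 0]]]}}

```text
time_s: 4.58
tool_pos: [554.7, -76.7, 285.3]
tool_rot: [[0.909, 0.417, -0.0], [0.417, -0.909, -0.0], [-0.0, 0.0, -1.0]]
ft_force: [-0.3, 0.1, -0.2]
width: 0.001
grip_force: 0.0
```

{"method": "apply_moves", "body": {"series": [[[1, 1, 0, 0], [2, 2, 0, 0], [2, 2, 0, 0]]]}}

```text
time_s: 4.95
tool_pos: [557.4, -77.7, 285.3]
tool_rot: [[0.909, 0.417, -0.0], [0.417, -0.909, 0.0], [-0.0, -0.0, -1.0]]
ft_force: [-0.1, 0.9, -1.2]
width: -0.002
grip_force: 0.0
```

{"method": "apply_moves", "body": {"series": [[[1, 1, 0, 0], [2, 2, 0, 0], [2, 2, 0, 0]]]}}

```text
time_s: 5.32
tool_pos: [560.0, -78.7, 285.3]
tool_rot: [[0.909, 0.417, -0.0], [0.417, -0.909, -0.0], [-0.0, 0.0, -1.0]]
ft_force: [0.3, -0.9, -0.6]
width: 0.001
grip_force: 0.0
```

```bash
python3 plan.py 5 10; python3 - <<'E'
from bench import robot, eyes
from h import *
c=eyes.read_camera("side")
print(blob(c,(262,105,292,155)))
cv2.imwrite("pics/side2.png",cv2.resize(c["pixels"][60:200,200:380,::-1],None,fx=4,fy=4))
E
```

```text
t 5.325 tcp [560.  -78.7 285.3] phi 66.5 r 71.2 f [ 0.3 -0.9 -0.6]
[[4.0, 5.0, 0, 0], [7.0, 10.0, 0, 0], [10.0, 15.0, 0, 0], [13.0, 21.0, 0, 0], [15.0, 27.0, 0, 0], [16.0, 33.0, 0, 0], [17.0, 39.0, 0, 0], [18.0, 45.0, 0, 0], [18.0, 51.0, 0, 0], [17.0, 58.0, 0, 0]]
[([9, 0, 21, 39, 591], [281.7, 123.2])]
```

View pics/side2.png

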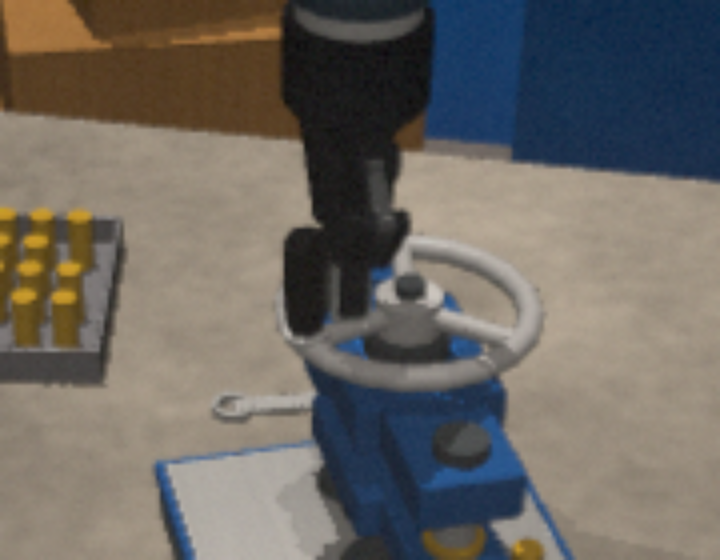

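The handle stands at full-image (276,130), with the fingertip just to its right at about (287,130). The gap is small and they aren't touching yet. I'll step in until the force shows.

{"method": "apply_moves", "body": {"series": [[[1, 1, 0, 0], [2, 2, 0, 0], [2, 2, 0, 0]]]}}

```text
time_s: 5.75
tool_pos: [562.7, -79.7, 285.3]
tool_rot: [[0.909, 0.417, -0.0], [0.417, -0.909, 0.0], [0.0, -0.0, -1.0]]
ft_force: [-0.1, 0.2, 0.3]
width: -0.003
grip_force: 0.0
```

{"method": "apply_moves", "body": {"series": [[[1, 1, 0, 0], [2, 3, 0, 0], [2, 3, 0, 0]]]}}

```text
time_s: 6.12
tool_pos: [565.5, -81.3, 285.2]
tool_rot: [[0.909, 0.417, -0.001], [0.417, -0.909, 0.001], [-0.001, -0.001, -1.0]]
ft_force: [-2.2, 1.1, 0.1]
width: 0.002
grip_force: 1.5
```

{"method": "apply_moves", "body": {"series": [[[1, 1, 0, 0], [1, 3, 0, 0], [1, 3, 0, 0]]]}}

```text
time_s: 6.5
tool_pos: [567.8, -84.0, 285.2]
tool_rot: [[0.909, 0.417, -0.0], [0.417, -0.909, -0.0], [-0.0, 0.0, -1.0]]
ft_force: [-2.5, 2.1, -0.2]
width: -0.0
grip_force: 1.4
```

{"method": "apply_moves", "body": {"series": [[[1, 1, 0, 0], [2, 3, 0, 0], [2, 3, 0, 0]]]}}

```text
time_s: 6.88
tool_pos: [571.1, -85.9, 285.3]
tool_rot: [[0.909, 0.417, 0.0], [0.417, -0.909, -0.0], [0.0, 0.0, -1.0]]
ft_force: [-2.3, 0.8, 0.4]
width: 0.002
grip_force: 1.2
```

```bash
python3 plan.py 5 10
```

```text
t 6.875 tcp [571.1 -85.9 285.3] phi 55.8 r 70.2 f [-2.3  0.8  0.4]
[[4.0, 5.0, 0, 0], [6.0, 11.0, 0, 0], [8.0, 17.0, 0, 0], [10.0, 23.0, 0, 0], [10.0, 29.0, 0, 0], [11.0, 35.0, 0, 0], [11.0, 41.0, 0, 0], [10.0, 47.0, 0, 0], [9.0, 53.0, 0, 0], [7.0, 59.0, 0, 0]]
```

Contact came at TCP ≈ (565,-81), a bearing of 62° from the hub. A full turn ends at that same pose. Now I'll plan the whole circle in chained calls.

```bash
python3 - <<'E'
from plan import *
s=robot.sense();p=np.array(s['tool_pos'])[:2];T=np.array(s['tool_rot'])[:2,:2]
end=66-360;phis=np.linspace(55.8,end,61)[1:]
for k in range(6):
    rows=[]
    for a in np.radians(phis[10*k:10*k+10]):
        rows.append((T.T@(HUB+71*np.array([np.cos(a),np.sin(a)])-p)).round().astype(int).tolist()+[0,0])
    print(rows);p=p+T@np.array(rows[-1][:2]);print(p.round(1))
E
```

```text
[[4, 6, 0, 0], [7, 13, 0, 0], [9, 20, 0, 0], [10, 27, 0, 0], [11, 34, 0, 0], [11, 41, 0, 0], [10, 48, 0, 0], [8, 55, 0, 0], [6, 62, 0, 0], [3, 69, 0, 0]]
[ 602.6 -147.4]
[[-4, 6, 0, 0], [-8, 12, 0, 0], [-13, 17, 0, 0], [-18, 22, 0, 0], [-24, 26, 0, 0], [-30, 30, 0, 0], [-36, 33, 0, 0], [-43, 35, 0, 0], [-50, 37, 0, 0], [-57, 38, 0, 0]]
[ 566.6 -205.7]
[[-8, 0, 0, 0], [-15, 0, 0, 0], [-22, -1, 0, 0], [-29, -3, 0, 0], [-36, -6, 0, 0], [-42, -9, 0, 0], [-48, -13, 0, 0], [-54, -18, 0, 0], [-59, -23, 0, 0], [-63, -29, 0, 0]]
[ 497.2 -205.6]
[[-4, -6, 0, 0], [-8, -12, 0, 0], [-10, -19, 0, 0], [-12, -26, 0, 0], [-14, -33, 0, 0], [-14, -40, 0, 0], [-14, -47, 0, 0], [-13, -54, 0, 0], [-11, -61, 0, 0], [-9, -68, 0, 0]]
[ 460.7 -147.5]
[[3, -7, 0, 0], [7, -13, 0, 0], [11, -19, 0, 0], [16, -24, 0, 0], [21, -29, 0, 0], [27, -33, 0, 0], [33, -37, 0, 0], [40, -40, 0, 0], [47, -42, 0, 0], [54, -44, 0, 0]]
[491.5 -85. ]
[[7, -1, 0, 0], [14, -1, 0, 0], [22, 0, 0, 0], [29, 1, 0, 0], [36, 3, 0, 0], [42, 6, 0, 0], [49, 10, 0, 0], [55, 14, 0, 0], [60, 18, 0, 0], [65, 23, 0, 0]]
[560.2 -78.9]
```

{"method": "apply_moves", "body": {"series": [[[4, 6, 0, 0], [7, 13, 0, 0], [9, 20, 0, 0], [10, 27, 0, 0], [11, 34, 0, 0], [11, 41, 0, 0], [10, 48, 0, 0], [8, 55, 0, 0], [6, 62, 0, 0], [3, 69, 0, 0]]]}}

```text
time_s: 8.12
tool_pos: [602.7, -147.8, 285.3]
tool_rot: [[0.909, 0.417, 0.001], [0.417, -0.909, -0.0], [0.001, 0.001, -1.0]]
ft_force: [1.6, 2.5, -0.5]
width: -0.001
grip_force: 1.8
```

```bash
python3 - <<'E'
from bench import robot, eyes
from h import *
s=robot.sense();p=np.array(s['tool_pos']);print(p,s['ft_force'],s['grip_force'])
c=eyes.read_camera("side")
print(proj(c,p))
a=np.radians(-3-20);print(proj(c,(531.6+70*np.cos(a),-144+70*np.sin(a),292)))
cv2.imwrite("pics/side3.png",cv2.resize(c["pixels"][60:200,200:380,::-1],None,fx=4,fy=4))
E
```

```text
[ 602.66498335 -147.80078681  285.29359992] [ 1.62791174  2.48362116 -0.45188924] 1.8472242937423289
[272.53677385 120.92239577]
[277.18991867 113.4699043 ]
```

View pics/side3.png

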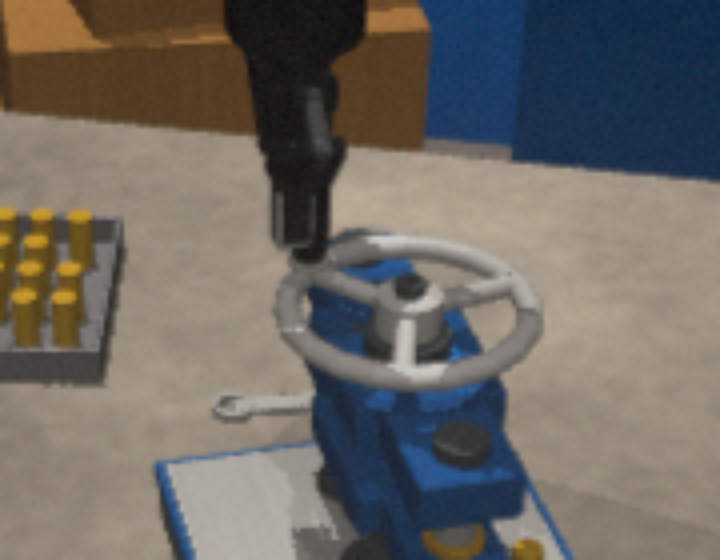

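The handle has gone round behind the finger, with its foot at about (278,124), so the push is tracking well. I'll carry on round.

{"method": "apply_moves", "body": {"series": [[[-4, 6, 0, 0], [-8, 12, 0, 0], [-13, 17, 0, 0], [-18, 22, 0, 0], [-24, 26, 0, 0], [-30, 30, 0, 0], [-36, 33, 0, 0], [-43, 35, 0, 0], [-50, 37, 0, 0], [-57, 38, 0, 0]]]}}

```text
time_s: 9.43
tool_pos: [566.0, -205.8, 285.4]
tool_rot: [[0.909, 0.417, 0.0], [0.417, -0.909, -0.0], [0.0, 0.0, -1.0]]
ft_force: [3.8, 2.3, -1.0]
width: -0.003
grip_force: 2.0
```

{"method": "apply_moves", "body": {"series": [[[-8, 0, 0, 0], [-15, 0, 0, 0], [-22, -1, 0, 0], [-29, -3, 0, 0], [-36, -6, 0, 0], [-42, -9, 0, 0], [-48, -13, 0, 0], [-54, -18, 0, 0], [-59, -23, 0, 0], [-63, -29, 0, 0]]]}}

```text
time_s: 10.68
tool_pos: [496.4, -205.6, 285.4]
tool_rot: [[0.909, 0.416, -0.0], [0.416, -0.909, -0.001], [-0.001, 0.001, -1.0]]
ft_force: [3.2, -2.1, 0.6]
width: 0.001
grip_force: 1.9
```

{"method": "apply_moves", "body": {"series": [[[-4, -6, 0, 0], [-8, -12, 0, 0], [-10, -19, 0, 0], [-12, -26, 0, 0], [-14, -33, 0, 0], [-14, -40, 0, 0], [-14, -47, 0, 0], [-13, -54, 0, 0], [-11, -61, 0, 0], [-9, -68, 0, 0]]]}}

```text
time_s: 11.92
tool_pos: [460.1, -146.8, 285.2]
tool_rot: [[0.909, 0.417, -0.001], [0.417, -0.909, 0.0], [-0.001, -0.001, -1.0]]
ft_force: [-1.9, -3.1, 0.5]
width: -0.003
grip_force: 1.9
```

```bash
python3 - <<'E'
from bench import robot, eyes
from h import *
s=robot.sense();p=np.array(s['tool_pos']);print(p,s['ft_force'],s['grip_force'])
c=eyes.read_camera("side")
cv2.imwrite("pics/side4.png",cv2.resize(c["pixels"][60:200,200:380,::-1],None,fx=4,fy=4))
E
```

```text
[ 460.13218227 -146.79012903  285.20733682] [-1.91923305 -3.11372423  0.50881935] 1.8570959981298074
```

View pics/side4.png

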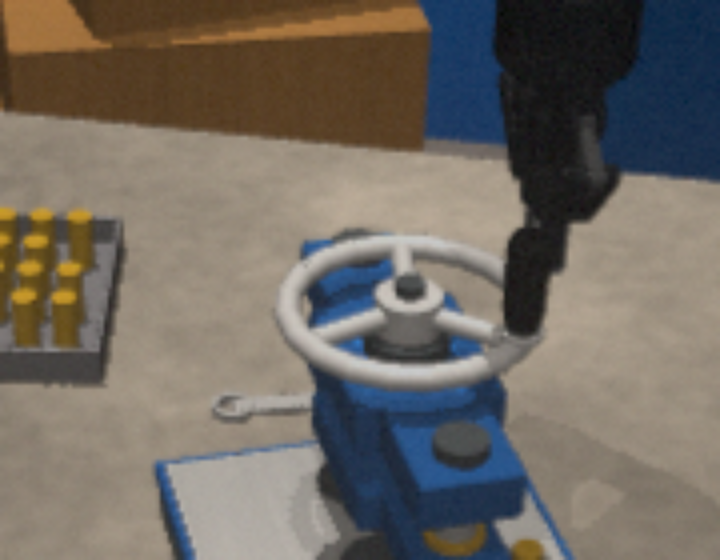

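The handle is at about (331,130) in the full image, ahead of the finger. About two thirds of the turn is done.

{"method": "apply_moves", "body": {"series": [[[3, -7, 0, 0], [7, -13, 0, 0], [11, -19, 0, 0], [16, -24, 0, 0], [21, -29, 0, 0], [27, -33, 0, 0], [33, -37, 0, 0], [40, -40, 0, 0], [47, -42, 0, 0], [54, -44, 0, 0]]]}}

```text
time_s: 13.22
tool_pos: [491.6, -84.5, 285.2]
tool_rot: [[0.909, 0.417, -0.0], [0.417, -0.909, 0.0], [-0.0, -0.0, -1.0]]
ft_force: [-3.7, -1.3, 1.4]
width: 0.003
grip_force: 1.9
```

{"method": "apply_moves", "body": {"series": [[[7, -1, 0, 0], [14, -1, 0, 0], [22, 0, 0, 0], [29, 1, 0, 0], [36, 3, 0, 0], [40, 5, 0, 0], [44, 7, 0, 0], [48, 9, 0, 0], [51, 11, 0, 0], [54, 13, 0, 0]]]}}

```text
time_s: 14.48
tool_pos: [545.9, -74.3, 285.2]
tool_rot: [[0.909, 0.416, -0.0], [0.416, -0.909, 0.0], [-0.0, -0.0, -1.0]]
ft_force: [-3.5, 0.4, 0.2]
width: 0.001
grip_force: 2.1
```

{"method": "apply_moves", "body": {"series": [[[2, 2, 0, 0], [4, 3, 0, 0], [6, 5, 0, 0], [8, 6, 0, 0], [10, 8, 0, 0], [11, 9, 0, 0], [11, 9, 0, 0], [11, 9, 0, 0]]]}}

```text
time_s: 15.48
tool_pos: [559.7, -77.9, 285.4]
tool_rot: [[0.909, 0.417, 0.001], [0.417, -0.909, -0.0], [0.001, 0.001, -1.0]]
ft_force: [-1.7, 0.4, -1.2]
width: -0.0
grip_force: 1.0
```

```bash
python3 plan.py 2 5; python3 - <<'E'
from bench import robot, eyes
from h import *
c=eyes.read_camera("side");o=dict(np.load("side0.npz"))
im=np.hstack([o["pixels"][80:180,240:350],c["pixels"][80:180,240:350]])
cv2.imwrite("pics/side5.png",cv2.resize(im[:,:,::-1],None,fx=3.6,fy=3.6))
E
```

```text
t 15.475 tcp [559.7 -77.9 285.4] phi 67.0 r 71.9 f [-1.7  0.4 -1.2]
[[1.0, 2.0, 0, 0], [3.0, 4.0, 0, 0], [4.0, 6.0, 0, 0], [6.0, 8.0, 0, 0], [7.0, 10.0, 0, 0]]
```

View pics/side5.png

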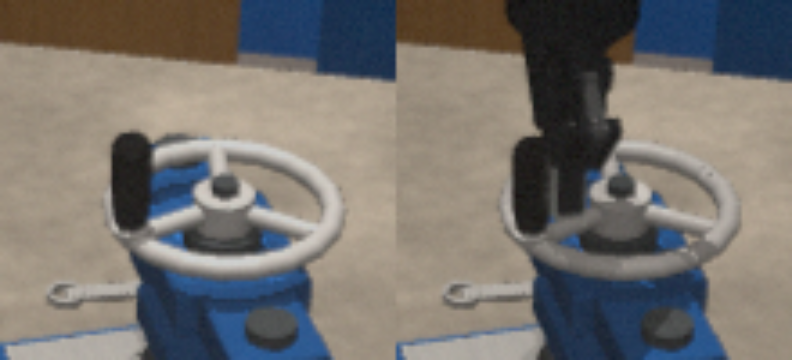

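On the left is the start and on the right is now: the handle is about 1 px short of its start, roughly 4 mm. I'll give it one last small push and then draw back.

{"method": "apply_moves", "body": {"series": [[[1, 1, 0, 0], [2, 2, 0, 0], [3, 3, 0, 0], [4, 4, 0, 0], [4, 4, 0, 0], [4, 4, 0, 0]]]}}

```text
time_s: 16.27
tool_pos: [565.0, -79.8, 285.4]
tool_rot: [[0.909, 0.417, 0.0], [0.417, -0.909, -0.0], [0.0, 0.0, -1.0]]
ft_force: [-1.4, 1.2, -1.6]
width: 0.003
grip_force: 1.1
```

{"method": "apply_moves", "body": {"series": [[[-5, -4, 0, 0], [-12, -9, 0, 0], [-20, -15, 0, 0], [-25, -18, 0, 0], [-28, -18, -20, 0], [-28, -18, -60, 0], [-28, -18, -100, 0], [-28, -18, -140, 0], [-28, -18, -140, 0]]]}}

```text
time_s: 17.4
tool_pos: [533.0, -75.6, 431.4]
tool_rot: [[0.909, 0.417, 0.009], [0.417, -0.909, -0.003], [0.007, 0.007, -1.0]]
ft_force: [0.3, -0.2, -0.4]
width: 0.005
grip_force: 0.0
```

{"method": "apply_moves", "body": {"series": [[[-50, 0, 0, 0], [-100, 0, 0, 0], [-100, 0, 0, 0], [-100, 0, 0, 0]]]}}

```text
time_s: 17.9
tool_pos: [441.1, -116.7, 425.3]
tool_rot: [[0.909, 0.416, 0.0], [0.416, -0.909, 0.0], [0.0, -0.0, -1.0]]
ft_force: [0.1, 0.3, 0.7]
width: 0.001
grip_force: 0.0
```

```bash
python3 - <<'E'
from bench import robot, eyes
from h import *
s=robot.sense();print(s['time_s'],s['tool_pos'],s['ft_force'])
c=eyes.read_camera("side");o=dict(np.load("side0.npz"))
for q in(o,c):print(blob(q,(262,105,292,155)))
im=np.hstack([o["pixels"][80:300,200:400],c["pixels"][80:300,200:400]])
cv2.imwrite("pics/side6.png",cv2.resize(im[:,:,::-1],None,fx=2,fy=2))
E
```

```text
17.9 [ 441.11984488 -116.68814874  425.27040706] [0.07732619 0.31868801 0.7079443 ]
[([9, 12, 11, 27, 231], [275.8, 129.8])]
[([9, 12, 11, 27, 239], [275.8, 129.6])]
```

View pics/side6.png

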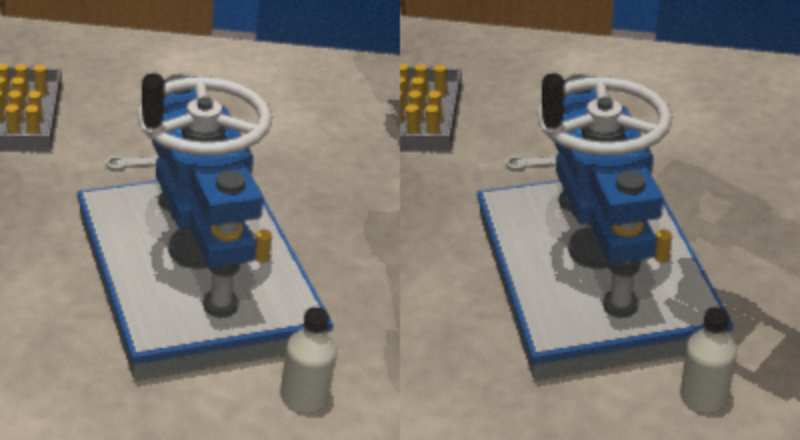

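The handle is back at (275.8,129.6), against (275.8,129.8) at the start. The bottle, the visible specimen and the visible end of the spanner haven't moved, and the arm is clear. Handing in.

```bash
python3 -c "
from bench import robot
print(robot.job_done())"
```

```text
the job is handed in; nothing more can be done
None
```

I pushed the hand wheel one full clockwise turn by its handle, which came back to its starting point within 1 pixel in the side camera, drew the arm clear and handed the job in at about 18 s; no verdict came back.

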